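Roll a ladder rung up to the spring stop and pinch it with the sliding jaw

ROBOT

A 6-joint arm with a two-finger parallel gripper is mounted at the origin on the work surface. World frame = base frame: x ahead of the robot, y to its left, z up, the work surface at z = 0. Lengths are in m, angles in degrees, forces in N, time in s.
With the tool pointing down it reaches from about 0.4 to 0.825 m from the base axis. Payload 7 kg.
Tool frame: the origin (TCP) lies between the finger pads; the fingertips stand 19 mm ahead of it and the grasp point (between the pads) is the TCP; z points along the fingers, y is the line along which they close (so a half turn about z gives the same grasp; the last joint's range is limited). The gripper opens to 88 mm and grips with 3 to 60 N. Pads are 19 mm wide; open, the fingers measure 130 mm over their backs; the gripper's body (78 mm by 193 mm) begins 47 mm behind the grasp point.
Start: joints at [16.507, 20.546, 0.682, 0, -70.136, -16.507], TCP at [0.675, -0, 0.246] pointing down, gripper open.
Joint ranges: [-176.03, 176.03], [-82.01, 121.73], [-58.28, 71.71], [-173.87, 95.51], [-174.79, -0.11], [-173.66, 173.66]. Speed limits (degrees/s): [136.94, 136.94, 172.46, 180, 180, 180].

INTERFACE

Orientations are given as [roll, pitch, yaw] about the fixed x, y, z axes, in that order (R = Rz(yaw) Ry(pitch) Rx(roll)).
In Python, from plant import get_obs, snapshot, close_job, spot_in, spot_point gives the robot as it stands.
- The arm moves only by the tool play_rows, never from a script. Its argument "plan" is a list of rows, each a list of 6 numbers: the shift along the tool's x, y, z in cm, then the turn, a rotation vector about the tool's x, y, z in degrees. A call has 1 to 20 rows; each row shifts and turns the commanded pose from where the row before left it, along the tool's axes as they then stand; what a row does not reach is not made up. A row lasts 1/12 s, in which the tool goes at most 41.7 mm and 7.16 degrees, less where a joint would pass 70% of its speed; a pose out of reach is approached as far as the arm can. A call is refused whole if a number of a shift passes 4.17 or a number of a turn 7.16, either way. A call with a gripper value outside its range is refused whole. "grip" is the finger opening in cm, from 0 to 8.76, set as the call begins (left out, the last holds). The fingers move at their own pace and stop on an object; the grip force is fixed at half the most. Time passes only in rows, so rows that do not move let the fingers close. It gives the time, the measured TCP pose, the force, the opening and the grip force at its end, in the units of the state.
- get_obs(): the state, without advancing time (a new reading comes with each control period).
- snapshot(name): name is "scene" or "side" or "wrist"; returns a dict with "frame" (420x560x3 uint8, red, green, blue), "fx", "fy", "cx", "cy" (pixels), "position" and "attitude" of the camera in the world. Camera axes: x right, y down, z forward; pixel columns grow to the right and rows downward; lengths in m; the calibration is good to about 2 mm. A picture is of the moment at which its call begins. There is no depth.
- close_job(): hands the job in; it is judged then, once.
Trained networks look in the newest picture that a camera, given by its name, has taken for a name from the list of things; names that differ only in an ending like _2 or _b are one class to them, and where a whole thing is asked for, a point or a joint stands for the part that bears it (a point fixed in the world has none). Each returns a list of dicts, best first, with "score" (0 to 1); they miss things now and then, are a little off and sometimes report something else, mostly with a low value. They report only what shows in the picture. A call takes as long as a camera call.
- spot_in(camera, thing): "position" ([x, y, z] in m, in world coordinates, good to about 4 mm: the middle of the surface that is visible of it).
- spot_point(camera, thing): "position" ([x, y, z] in m, in world coordinates, good to about 4 mm: a listed point, or the origin of a listed thing).
The state is a dict: "clock": time; "joint_pos": joint angles; "qvel": joint speeds; "tau": joint torques, N m; "tool_pos": TCP position; "orientation": TCP orientation; "force": force on the tool from outside, world axes, zero at the start; "moment": the same for the moment, N m; "opening": finger opening in m; "gripper_force": force on a finger pad.
Only numpy, scipy, OpenCV 4.12 (cv2) and the standard library are available. Lean on these libraries where they do the work, as an engineer would, in place of code of your own. Each camera call takes 0.05 s, during which the arm holds its last target. There are 200 camera calls.

TASK

In the clamping jig, roll the loose rung along the cork by pushing its side until it touches the spring stop's plate and gives it a light press, then take your hand off and check that it stays lying still. Then slide the wooden jaw up behind it until the spring plate is pressed in by about 2 mm (4 N), and leave it held like that. Never drive the plate in much harder than that, keep the rung down on the cork all the while, and leave the other things on the bench where they are.

Things in the scene. Friction and masses are not known exactly. Their poses are not given: they have to be found in the camera images.
- jig: Clamping jig: plywood board 460x200x22 mm fixed on the bench. Origin: centre of its underside; x: rolling direction, from jaw to spring stop; y across, along the rung; z up. Level cork runway on the middle line, 340 (x) by 164 mm, its top 26 mm above the bench, between dark side rails (inner faces 85 mm either side, tops 36 mm above the bench). Only the rung lies on it between jaw and stop.
- stop: Spring stop, fixed at the jig's +x end: steel block 40x70x50 mm. Origin: centre of its underside, 190 mm from the jig's origin; axes as the jig's. A spindle carries an upright plate (90 mm wide, 38 high) whose face stands 60 to 100 mm before the origin (-x), as screwed out: not reported. The plate yields to +x at 2 N per mm from zero for 8 mm, then is hard; it springs back. The spindle holds.
- rung: The loose ladder rung to be clamped: plain pale wooden cylinder, diameter 45 mm, length 150 mm, 0.12 to 0.24 kg, lying across the cork between jaw and stop. Origin: its centre, 48.5 mm above the bench. Its y axis is the cylinder's axis, nearly along the jig's y; x and z turn as it rolls. It rolls at about 0.2 N and soon stops when let go slowly.
- jaw: Sliding wooden jaw, 30 (x) by 100 (y) mm, 27.5 to 69.5 mm above the bench; small grip on top, 12x30 mm, up to 89 mm. Origin: on its pressing face (+x), on the jig's middle line, 24.5 mm above the bench; its plain back face, 30 mm behind, is free to push on. Axes as the jig's. Slides only along x at 8 N, holds where left; its face starts 130 to 155 mm before the jig's origin, travel over 230 mm.
- spare_rung: Bystander: a thinner dark wooden rung, diameter 30 mm, length 140 mm, lying on the bench beside the jig. Origin: its centre. Leave it.
- glue: Bystander: white glue bottle, diameter 54 mm, 130 mm high, standing beside the jig. Origin: centre of its underside.
- square: Bystander: a try square lying flat, wooden stock 20 x 100 x 14 mm, steel blade 140 mm long. Origin: underside of the stock's centre.
- offcut: Bystander: a small wooden block 26 x 22 x 18 mm lying on the jig's board beside the stop's block. Origin: centre of its underside.
- sanding_block: Bystander: a cork sanding block 100 x 60 x 28 mm, on the bench between robot and jig. Origin: centre of its underside.
- hammer: Bystander: a hammer 260 mm long lying to the right. Origin: under the middle of its length.
- screw_jar: Bystander: a glass jar, diameter 68 mm, 85 mm high, to the left. Origin: centre of its underside.

How it is judged (in metres and radians):
On the way, in this order (a step that is already met when the one before it is completed fails the run):
1. the rung, pushed by the hand with the jaw off it, presses the spring plate with at least 0.7 N for 0.2 s (contact force between rung and stop above 0.7 N and contact force between the fingers and rung above 0.3 N and contact force between jaw and rung below 0.05 N), for 0.2 s.
2. the hand is off the rung, the jaw not yet on it, and it lies still (below 5 mm/s) for 0.3 s near the plate, not run back (its centre within 140 mm of the stop's origin) (contact force between the fingers and rung below 0.02 N and contact force between jaw and rung below 0.05 N and linear speed of rung below 0.005 m/s and x of rung in the frame of stop above -0.14 m), for 0.3 s.
3. the jaw presses the rung, and the rung the spring plate, with at least 2 N for 0.3 s (contact force between jaw and rung above 2 N and contact force between rung and stop above 2 N), for 0.3 s.
At the end, for the whole second after the job is handed in: The rung lies still on the cork, square across the jig (within 0.08 rad, within 20 mm of the middle line), pinched between jaw and spring plate with the plate pressed in by 2 to 6 N (1 to 3 mm) (contact force between rung and stop between 2 and 6 N and contact force between jaw and rung above 1.5 N and linear speed of rung below 0.005 m/s and height (world z) of rung between 0.044 and 0.054 m and angle between the y axis of rung and the y axis of jig, either way round below 0.08 rad and y of rung in the frame of jig between -0.02 and 0.02 m); the robot touches nothing.
It fails at once if the spring plate is driven in with more than 8 N (overrun) (contact force between rung and stop above 8 N).
It fails at once if the rung is lifted more than 12 mm off the cork (height (world z) of rung above 0.0605 m).
It fails at once if a bystander (spare rung, glue bottle, try square, offcut, sanding block, hammer or screw jar) is moved more than 15 mm (distance of any of spare_rung, glue, square, offcut, sanding_block, hammer, screw_jar from where it was at the start of the episode above 0.015 m).
It also fails if it takes over 66 s, if anything falls off the work surface, if the arm or the gripper's body presses on something with over 40 N, if the wrist force passes 120 N, or if a joint passes its speed limit or range.

## Working session

There is one attempt and no reset: what is moved stays moved. The work goes in short steps, Python scripts to look and compute and a tool call to move; the robot and the scene stay as the last step left them, time stands still between calls to the robot, and variables do not carry over. Pictures are saved under pics/ and viewed, at most 10 in all, crops included, and the job is handed in when it is done.

Besides the shell and the picture viewer there is one more tool, called after "Emit:" as name(argument=value, ...) on one line, values as JSON. play_rows: Moves the arm, as the interface text tells. Its arguments: {"type":"object","properties":{"plan":{"type":"array","items":{"type":"array","items":{"type":"number"}}},"grip":{"type":"number"}},"required":["plan"]}

```bash
mkdir -p pics
cat > h.py <<'E'
import numpy as np, cv2
from plant import *
def save(cam,n):
    s=snapshot(cam); cv2.imwrite(f'pics/{n}.png',s['frame'][:,:,::-1]); return s
E
python3 - <<'E'
from h import *
o=get_obs(); print({k:np.round(o[k],3) for k in ('clock','tool_pos','orientation','force','opening')})
for c in('scene','side'):
    s=save(c,c+'0'); print(c,s['position'],s['attitude'],s['fx'])
    for t in('jig','stop','rung','jaw','spare_rung','glue','offcut','sanding_block'):
        for f in (spot_point,spot_in):
            r=f(c,t)[:2]; print(c,f.__name__,t,[(np.round(x['position'],3).tolist(),round(x['score'],2)) for x in r])
a=cv2.imread('pics/scene0.png');b=cv2.imread('pics/side0.png')
E
```

```text
{'clock': np.float64(0.0), 'tool_pos': array([ 0.675, -0.   ,  0.245]), 'orientation': array([ 1.79904e+02, -1.00000e-02, -9.00070e+01]), 'force': array([ 0.025, -0.288, -0.507]), 'opening': np.float64(0.088)}
scene [1.35508041 0.2186386  1.16325975] [-143.65278446   -0.25086282  105.45487049] 464.67648411096974
scene call jig [([0.551, 0.056, 0.002], 0.95), ([0.557, 0.049, 0.05], 0.25)]
scene call jig [([0.588, 0.114, 0.026], 0.83)]
scene call stop [([0.57, 0.25, 0.021], 0.83), ([0.72, 0.166, -0.0], 0.18)]
scene call stop [([0.576, 0.246, 0.055], 0.79)]
scene call rung [([0.556, 0.05, 0.052], 0.86)]
scene call rung [([0.573, 0.053, 0.068], 0.86)]
scene call jaw [([0.538, -0.086, 0.024], 0.72)]
scene call jaw [([0.611, -0.104, 0.045], 0.51)]
scene call spare_rung [([0.71, 0.03, 0.017], 0.62)]
scene call spare_rung [([0.714, 0.039, 0.027], 0.59)]
scene call glue [([0.718, 0.164, -0.002], 0.63)]
scene call glue [([0.736, 0.17, 0.083], 0.76)]
scene call offcut []
scene call offcut [([0.715, 0.036, 0.028], 0.25)]
scene call sanding_block [([0.409, 0.124, -0.002], 0.59)]
scene call sandin
[... 339 characters left out ...]
]
side call stop [([0.562, 0.251, 0.05], 0.65)]
side call rung [([0.561, 0.05, 0.05], 0.6)]
side call rung [([0.553, 0.065, 0.062], 0.67)]
side call jaw [([0.544, -0.082, 0.022], 0.86), ([0.703, 0.029, 0.015], 0.6)]
side call jaw [([0.537, -0.089, 0.051], 0.89)]
side call spare_rung [([0.702, 0.029, 0.016], 0.69)]
side call spare_rung [([0.698, 0.044, 0.026], 0.68)]
side call glue [([0.719, 0.166, 0.002], 0.62)]
side call glue [([0.709, 0.182, 0.065], 0.84)]
side call offcut [([0.506, 0.266, 0.019], 0.5), ([0.543, -0.086, 0.024], 0.34)]
side call offcut [([0.502, 0.272, 0.038], 0.49)]
side call sanding_block [([0.41, 0.12, 0.003], 0.66)]
side call sanding_block [([0.406, 0.137, 0.03], 0.65)]
```

View pics/scene0.png

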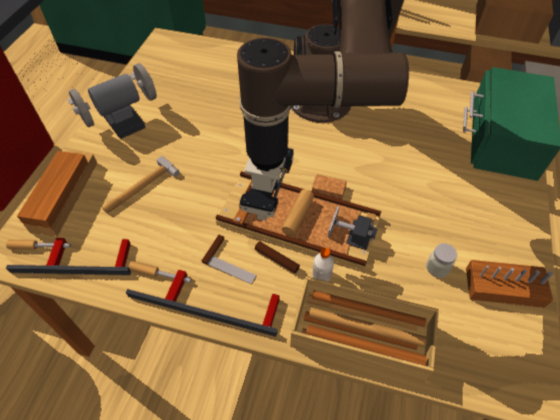

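View pics/side0.png

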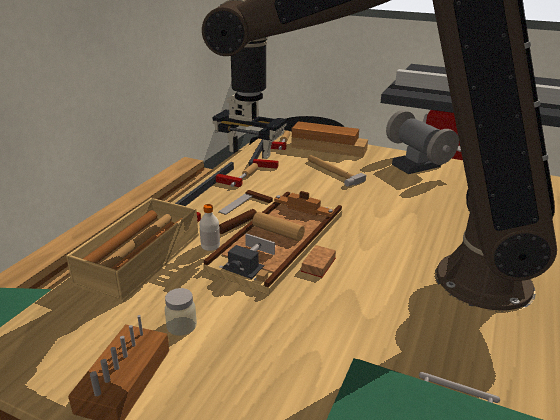

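The jig's +x points roughly along world +y (yaw ≈85°). The jaw is at about scene (255,205), the rung at (298,212) and the stop at (360,232). I'll go above the gap behind the rung and look with the wrist camera.

Emit:
play_rows(plan=[[0,1.0,0,0,0,0],[0,2.0,0,0,0,0],[0,2.0,0,0,0,0],[0,2.0,0,0,0,0],[0,2.0,0,0,0,0],[0.2,2.0,0,0,0,0],[0,1.1,0,0,0,0],[0,0,0,0,0,2.5],[0,0,0,0,0,2.5],[0,0,0,0,0,0],[0,0,0,0,0,0]], grip=8.76)

```text
clock: 2.62
tool_pos: [0.554, -0.002, 0.2457]
orientation: [-180.0, 0.0, -94.9]
force: [-0.5, 1.3, -0.8]
opening: 0.0877
gripper_force: 0.0
```

Run:
```python
from h import *
o=get_obs(); print({k:np.round(o[k],4) for k in ('clock','tool_pos','orientation','force','opening')})
s=save('wrist','w1'); print(s['position'],s['attitude'])
P={}
for c in('wrist','scene','side'):
  for n in range(2 if c=='wrist' else 3):
    snapshot(c)
    for t in('jig','stop','rung','jaw'):
        r=spot_point(c,t)
        if r and r[0]['score']>.5:P.setdefault((t,c),[]).append(r[0]['position'])
for k in sorted(P): print(k,np.round(np.mean(P[k],0),4),np.round(np.std(P[k],0),4))
```

```text
{'clock': np.float64(2.6167), 'tool_pos': array([ 0.554 , -0.002 ,  0.2457]), 'orientation': array([-1.799803e+02,  7.400000e-03, -9.492040e+01]), 'force': array([-0.472 ,  1.3491, -0.8384]), 'opening': np.float64(0.0877)}
[ 0.54704044 -0.08041489  0.38502832] [ 1.63079026e+02 -9.74137668e-04  1.75095472e+02]
('jaw', 'scene') [ 0.5389 -0.0855  0.0213] [0.0009 0.0011 0.0021]
('jaw', 'side') [ 0.5441 -0.0836  0.0263] [0.0001 0.0009 0.0007]
('jaw', 'wrist') [ 0.5466 -0.0878  0.0251] [0.0014 0.0003 0.0003]
('jig', 'scene') [0.5538 0.0557 0.0009] [0.0009 0.0011 0.0019]
('jig', 'side') [ 0.5574  0.0545 -0.0018] [0.0014 0.0004 0.0014]
('jig', 'wrist') [ 0.5549  0.054  -0.    ] [0.0005 0.0029 0.0002]
('rung', 'scene') [0.5563 0.0513 0.048 ] [0.0029 0.0018 0.0009]
('rung', 'side') [0.5616 0.0501 0.0495] [0.0012 0.0011 0.0007]
('rung', 'wrist') [0.5612 0.0564 0.0456] [0.0025 0.0002 0.001 ]
('stop', 'scene') [0.5679 0.2471 0.0205] [0.0021 0.0007 0.0015]
('stop', 'side') [0.5708 0.2438 0.0196] [0.0011 0.0007 0.0006]
('stop', 'wrist') [0.5723 0.2422 0.0252] [0.0004 0.0006 0.    ]
```

View pics/w1.png

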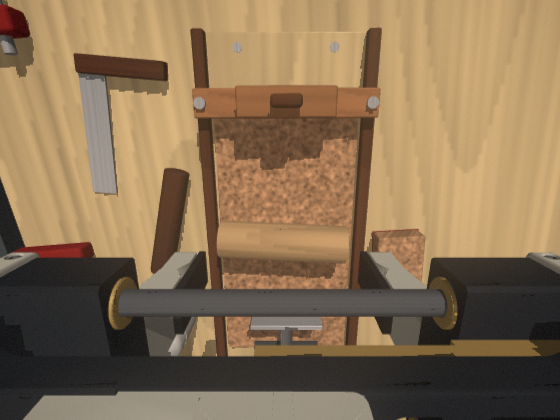

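The wrist view shows the jaw at row ~100, the rung at rows 223–262 (cols 218–350), and the plate edge at row ~320, cols 250–322. Next I'll convert those pixels to positions.

Run:
```python
from h import *
from scipy.spatial.transform import Rotation as R
s=snapshot('wrist'); M=R.from_euler('xyz',s['attitude'],degrees=True).as_matrix(); p=np.array(s['position'])
def pt(u,v,z):
    d=M@[(u-s['cx'])/s['fx'],(v-s['cy'])/s['fy'],1]; return p+d*(z-p[2])/d[2]
f=lambda *a:np.round(pt(*a),4)
a=[pt(207,30,.036),pt(365,30,.036)]; b=[pt(226,340,.036),pt(346,340,.036)]
m0,m1=(a[0]+a[1])/2,(b[0]+b[1])/2; d=m1-m0
print('rails widths',np.linalg.norm(a[0]-a[1]),np.linalg.norm(b[0]-b[1]),'yaw',np.degrees(np.arctan2(d[1],d[0])),m0,m1)
print('rung ends',f(218,241,.055),f(350,245,.055)); print('rung near/far',f(284,224,.06),f(284,262,.0485))
print('plate top back/front',f(286,318,.064),f(286,328,.064),f(250,320,.064),f(322,320,.064))
print('jaw face top',f(286,115,.0695),f(286,87,.0695))
```

```text
rails widths 0.1609206183403499 0.165896133880396 yaw 85.21534224696231 [ 0.53527151 -0.1709134   0.036     ] [0.56675576 0.20523053 0.036     ]
rung ends [0.6336 0.0443 0.055 ] [0.4794 0.0629 0.055 ]
rung near/far [0.5545 0.0285 0.06  ] [0.559  0.0811 0.0485]
plate top back/front [0.5625 0.1498 0.064 ] [0.5637 0.1644 0.064 ] [0.6073 0.1488 0.064 ] [0.5181 0.1566 0.064 ]
jaw face top [ 0.5426 -0.0882  0.0695] [ 0.5405 -0.1138  0.0695]
```

Emit:
play_rows(plan=[[0,0.2,0.6,0,0,0],[0,0.2,1.5,0,0,0],[0,0,2.0,0,0,0],[0,0,2.0,0,0,0],[0,0,2.0,0,0,0],[0,0,2.0,0,0,0],[0,0,2.0,0,0,0],[0,0,2.0,0,0,0],[0,0,2.0,0,0,0],[0,0,1.5,0,0,0],[0,0,0.7,0,0,0],[0,0,0.27,0,0,0],[0,0,0,0,0,0],[0,0,0,0,0,0],[0,0,0,0,0,0],[0,0,0,0,0,0]])

```text
clock: 6.05
tool_pos: [0.5506, -0.0015, 0.0608]
orientation: [-179.9, 0.0, -95.0]
force: [-0.3, 0.3, 0.7]
opening: 0.0876
gripper_force: 0.0
```

Emit:
play_rows(plan=[[-0.1,0,0,0,0,0],[-0.2,0,0,0,0,0],[-0.2,0,0,0,0,0],[-0.2,0,0,0,0,0],[-0.2,0,0,0,0,0],[-0.2,0,0,0,0,0],[-0.2,0,0,0,0,0],[-0.2,0,0,0,0,0],[-0.2,0,0,0,0,0],[-0.2,0,0,0,0,0],[-0.2,0,0,0,0,0],[-0.2,0,0,0,0,0],[-0.2,0,0,0,0,0],[-0.2,0,0,0,0,0],[-0.2,0,0,0,0,0],[-0.2,0,0,0,0,0]])

```text
clock: 7.38
tool_pos: [0.5527, 0.0294, 0.0599]
orientation: [180.0, -0.0, -95.0]
force: [0.2, 0.7, 0.3]
opening: 0.0875
gripper_force: 0.0
```

Run:
```python
from h import *
s=save('side','s2'); o=get_obs(); print(o['tool_pos'],o['force'])
print([(np.round(x['position'],4),x['score']) for x in spot_point('side','rung')[:2]])
cv2.imwrite('pics/s2c.png',cv2.resize(s['frame'][150:300,160:400,::-1],None,fx=3,fy=3))
```

```text
[0.55282455 0.02967211 0.05989508] [-0.03367116  0.45128104 -0.13819163]
[(array([0.5623, 0.0633, 0.0508]), 0.93), (array([0.5067, 0.2651, 0.0251]), 0.56)]
```

View pics/s2c.png

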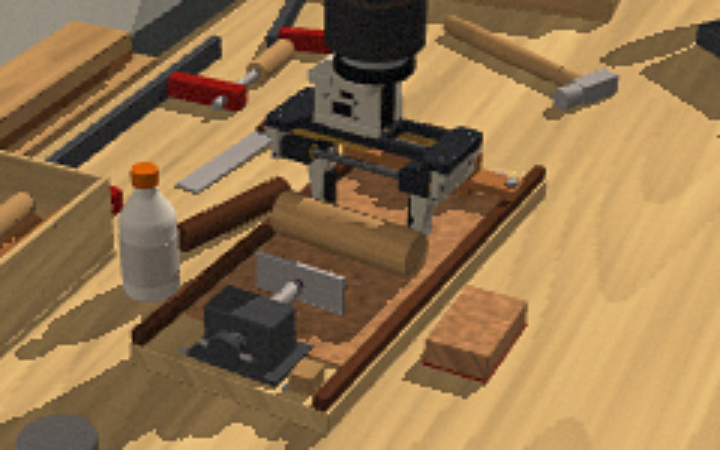

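The rung, at crop (350,235), is against both fingers, with the plate ahead at (300,280). I'll roll on, then creep.

Emit:
play_rows(plan=[[-0.2,0,0,0,0,0],[-0.25,0,0,0,0,0],[-0.25,0,0,0,0,0],[-0.25,0,0,0,0,0],[-0.25,0,0,0,0,0],[-0.25,0,0,0,0,0],[-0.25,0,0,0,0,0],[-0.25,0,0,0,0,0],[-0.25,0,0,0,0,0],[-0.25,0,0,0,0,0],[-0.25,0,0,0,0,0],[-0.25,0,0,0,0,0],[-0.25,0,0,0,0,0],[-0.25,0,0,0,0,0],[-0.25,0,0,0,0,0],[-0.2,0,0,0,0,0],[-0.2,0,0,0,0,0],[-0.15,0,0,0,0,0],[-0.1,0,0,0,0,0],[-0.1,0,0,0,0,0]])

```text
clock: 9.15
tool_pos: [0.5566, 0.0736, 0.0599]
orientation: [180.0, -0.0, -95.0]
force: [-0.3, 0.1, -0.3]
opening: 0.0875
gripper_force: 0.0
```

```bash
cat > m.py <<'E'
from h import *
P=[]
o=get_obs(); print(o['clock'],o['tool_pos'],o['force'])
s=save('side','s3')
print([(np.round(x['position'],4),x['score']) for x in spot_point('side','rung')[:1]])
F=[]
for i in range(4): snapshot('side'); F.append(get_obs()['force'])
print(np.round(F,2))
cv2.imwrite('pics/s3c.png',cv2.resize(s['frame'][180:290,190:350,::-1],None,fx=5,fy=5,interpolation=cv2.INTER_CUBIC))
E
python3 m.py
```

```text
9.15 [0.55657913 0.07364127 0.05985569] [-0.27478886  0.07286392 -0.29456298]
[(array([0.5706, 0.1083, 0.0524]), 0.82)]
[[-0.74 -0.29 -0.2 ]
 [ 0.22  0.11  0.24]
 [-0.39 -0.14 -0.  ]
 [ 0.26 -0.67  0.11]]
```

View pics/s3c.png

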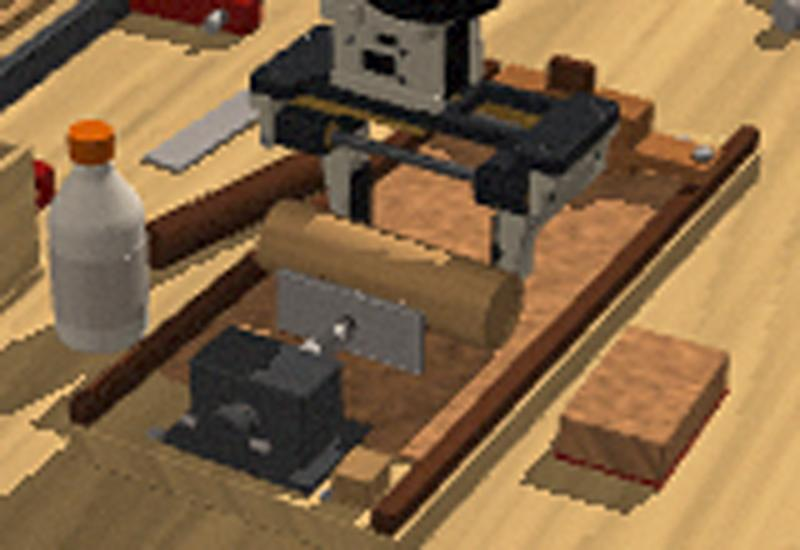

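The plate (crop 280–425, 270–370) isn't clearly touched yet. I'll creep on.

Emit:
play_rows(plan=[[-0.1,0,0,0,0,0],[-0.1,0,0,0,0,0],[-0.1,0,0,0,0,0],[-0.1,0,0,0,0,0],[-0.1,0,0,0,0,0],[-0.1,0,0,0,0,0],[-0.1,0,0,0,0,0],[-0.1,0,0,0,0,0],[-0.1,0,0,0,0,0],[-0.1,0,0,0,0,0]])

```text
clock: 10.28
tool_pos: [0.5575, 0.0836, 0.0599]
orientation: [-180.0, -0.0, -95.0]
force: [0.0, 1.2, 0.5]
opening: 0.0877
gripper_force: 0.1
```

```bash
cat > f.py <<'E'
from h import *
F=[]
for i in range(4): snapshot('side'); F.append(get_obs()['force'])
print(get_obs()['tool_pos'],np.round(np.mean(F,0),2),[np.round(x['position'],4) for x in spot_point('side','rung')[:1]])
E
python3 f.py
```

```text
[0.55742557 0.08354327 0.05984053] [-0.13  0.13  0.18] [array([0.5722, 0.117 , 0.0502])]
```

Emit:
play_rows(plan=[[-0.05,0,0,0,0,0],[-0.05,0,0,0,0,0],[-0.05,0,0,0,0,0],[-0.05,0,0,0,0,0],[-0.05,0,0,0,0,0],[-0.05,0,0,0,0,0]])

```text
clock: 11.03
tool_pos: [0.5577, 0.0865, 0.0599]
orientation: [180.0, -0.0, -95.0]
force: [-0.2, -1.5, 0.3]
opening: 0.0874
gripper_force: 0.0
```

```bash
python3 f.py
```

```text
[0.55768179 0.08650229 0.05984222] [ 0.05  0.03 -0.07] [array([0.5718, 0.118 , 0.0504])]
```

Emit:
play_rows(plan=[[-0.04,0,0,0,0,0],[-0.04,0,0,0,0,0],[-0.04,0,0,0,0,0],[-0.04,0,0,0,0,0]])

```text
clock: 11.62
tool_pos: [0.5579, 0.0881, 0.0599]
orientation: [-180.0, 0.0, -95.0]
force: [0.9, 0.5, 0.7]
opening: 0.0874
gripper_force: 0.0
```

```bash
python3 f.py
```

```text
[0.55784873 0.08813141 0.0598473 ] [-0.14  0.02  0.5 ] [array([0.5706, 0.1198, 0.0504])]
```

Emit:
play_rows(plan=[[-0.05,0,0,0,0,0],[-0.05,0,0,0,0,0],[-0.05,0,0,0,0,0]])

```text
clock: 12.12
tool_pos: [0.558, 0.0896, 0.0599]
orientation: [180.0, -0.0, -95.0]
force: [0.0, -0.1, -0.3]
opening: 0.0877
gripper_force: 0.1
```

```bash
python3 f.py
```

```text
[0.55799085 0.08963645 0.05985209] [ 0.25 -0.02 -0.45] []
```

Emit:
play_rows(plan=[[-0.05,0,0,0,0,0],[-0.05,0,0,0,0,0]])

```text
clock: 12.53
tool_pos: [0.5581, 0.0906, 0.0599]
orientation: [-180.0, 0.0, -95.0]
force: [-0.5, -0.8, -0.4]
opening: 0.0876
gripper_force: 0.1
```

```bash
python3 f.py
```

```text
[0.55806259 0.09061117 0.05985704] [ 0.11 -0.26 -0.16] [array([0.5697, 0.1233, 0.0494])]
```

Emit:
play_rows(plan=[[-0.05,0,0,0,0,0],[-0.05,0,0,0,0,0]])

```text
clock: 12.95
tool_pos: [0.5582, 0.0916, 0.0599]
orientation: [-180.0, 0.0, -95.0]
force: [0.5, -1.1, -0.4]
opening: 0.0877
gripper_force: 0.1
```

```bash
python3 f.py
```

```text
[0.55814656 0.09162135 0.05985743] [-0.05 -0.28  0.21] [array([0.5716, 0.1252, 0.0505])]
```

Emit:
play_rows(plan=[[-0.05,0,0,0,0,0],[-0.05,0,0,0,0,0]])

```text
clock: 13.37
tool_pos: [0.5582, 0.0926, 0.0599]
orientation: [180.0, 0.0, -95.0]
force: [-0.2, -0.3, -0.0]
opening: 0.0875
gripper_force: 0.1
```

```bash
python3 f.py
```

```text
[0.55822415 0.09259704 0.05985306] [-0.07  0.38  0.19] []
```

Emit:
play_rows(plan=[[-0.05,0,0,0,0,0],[-0.05,0,0,0,0,0],[-0.05,0,0,0,0,0]])

```text
clock: 13.87
tool_pos: [0.5584, 0.0941, 0.0599]
orientation: [-180.0, 0.0, -95.0]
force: [-0.3, 0.3, -0.2]
opening: 0.0875
gripper_force: 0.1
```

```bash
python3 f.py
```

```text
[0.55836696 0.0940929  0.05983307] [-0.13 -0.09 -0.39] [array([0.5704, 0.1266, 0.049 ])]
```

Emit:
play_rows(plan=[[-0.05,0,0,0,0,0],[-0.05,0,0,0,0,0]])

```text
clock: 14.28
tool_pos: [0.5584, 0.095, 0.0599]
orientation: [-180.0, -0.0, -95.0]
force: [0.8, -0.6, -0.1]
opening: 0.0877
gripper_force: 0.1
```

```bash
python3 f.py
```

```text
[0.55845526 0.0950878  0.05986862] [ 0.04 -0.22 -0.18] [array([0.5686, 0.1297, 0.0481])]
```

Emit:
play_rows(plan=[[-0.05,0,0,0,0,0],[-0.05,0,0,0,0,0]])

```text
clock: 14.7
tool_pos: [0.5586, 0.0961, 0.0599]
orientation: [-180.0, 0.0, -95.0]
force: [0.4, -0.1, 0.1]
opening: 0.0875
gripper_force: 0.1
```

```bash
python3 f.py
```

```text
[0.55856742 0.09610352 0.05987444] [ 0.04  0.28 -0.55] [array([0.5727, 0.1271, 0.0511])]
```

Emit:
play_rows(plan=[[-0.05,0,0,0,0,0]])

```text
clock: 15.03
tool_pos: [0.5586, 0.0965, 0.0599]
orientation: [180.0, 0.0, -95.0]
force: [-1.0, -0.2, 0.5]
opening: 0.0872
gripper_force: 0.1
```

```bash
python3 f.py
python3 - <<'E'
from h import *
s=save('wrist','w4')
E
```

```text
[0.55858936 0.09659215 0.05986134] [ 0.09  0.08 -0.19] [array([0.5703, 0.13  , 0.05  ])]
```

View pics/w4.png

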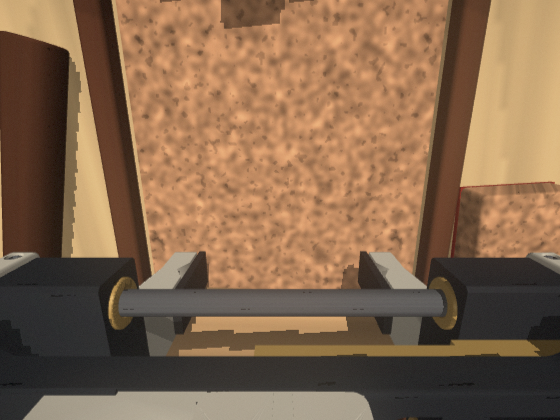

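The wrist view only shows the rung's back edge at row ~320 between the fingers; the plate is hidden. I'll continue creeping on force.

Emit:
play_rows(plan=[[-0.05,0,0,0,0,0],[-0.05,0,0,0,0,0]])

```text
clock: 15.5
tool_pos: [0.5587, 0.0976, 0.0599]
orientation: [180.0, -0.0, -95.0]
force: [0.7, -0.2, -0.2]
opening: 0.088
gripper_force: 0.1
```

```bash
python3 f.py
```

```text
[0.5586739  0.09760167 0.05985816] [-0.31 -0.02 -0.06] [array([0.5709, 0.1323, 0.0508])]
```

Emit:
play_rows(plan=[[-0.05,0,0,0,0,0],[-0.05,0,0,0,0,0]])

```text
clock: 15.92
tool_pos: [0.5588, 0.0985, 0.0599]
orientation: [-180.0, -0.0, -95.0]
force: [-0.1, -0.6, 1.2]
opening: 0.0875
gripper_force: 0.3
```

```bash
python3 m.py
```

```text
15.9167 [0.5587992  0.09849096 0.05990875] [-0.08021234 -0.63312262  1.18479101]
[]
[[ 0.38 -0.84  1.32]
 [ 0.17 -1.41  0.63]
 [-0.15 -0.19  0.32]
 [-0.1  -0.47  0.58]]
```

View pics/s3c.png

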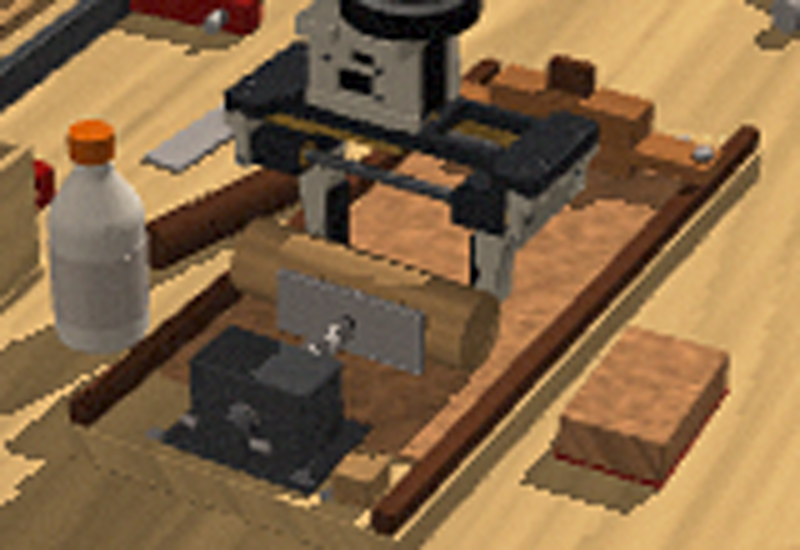

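The rung now lies against the plate (crop 350,320), with Fy ≈ −0.7 N and Fz rising, so contact has begun. I'll press lightly a little more.

Emit:
play_rows(plan=[[-0.03,0,0,0,0,0],[-0.02,0,0,0,0,0],[0,0,0,0,0,0],[0,0,0,0,0,0],[0,0,0,0,0,0],[0,0,0,0,0,0]])

```text
clock: 16.72
tool_pos: [0.5588, 0.0991, 0.0599]
orientation: [-180.0, -0.0, -95.0]
force: [0.1, -0.8, 0.4]
opening: 0.0878
gripper_force: 0.2
```

```bash
sed -i 's/range(4)/range(8)/' f.py; python3 f.py
```

```text
[0.55881086 0.0990303  0.05986205] [ 0.32 -0.61  0.26] [array([0.5696, 0.1309, 0.05  ])]
```

Emit:
play_rows(plan=[[-0.02,0,0,0,0,0],[-0.02,0,0,0,0,0],[0,0,0,0,0,0],[0,0,0,0,0,0],[0,0,0,0,0,0],[0,0,0,0,0,0]])

```text
clock: 17.67
tool_pos: [0.5588, 0.0994, 0.0599]
orientation: [180.0, -0.0, -95.0]
force: [0.1, -0.2, -0.5]
opening: 0.0876
gripper_force: 0.2
```

```bash
python3 f.py
```

```text
[0.55881252 0.09943716 0.05984625] [ 0.09 -0.7   0.34] [array([0.5732, 0.132 , 0.0485])]
```

Emit:
play_rows(plan=[[-0.03,0,0,0,0,0],[-0.03,0,0,0,0,0],[0,0,0,0,0,0],[0,0,0,0,0,0],[0,0,0,0,0,0],[0,0,0,0,0,0]])

```text
clock: 18.62
tool_pos: [0.5589, 0.1001, 0.0599]
orientation: [-180.0, 0.0, -95.0]
force: [0.6, -0.9, -0.4]
opening: 0.0875
gripper_force: 0.2
```

```bash
python3 f.py
```

```text
[0.55886648 0.1000423  0.05984956] [ 0.28 -0.29  0.34] [array([0.5704, 0.1299, 0.0492])]
```

Emit:
play_rows(plan=[[-0.03,0,0,0,0,0],[-0.03,0,0,0,0,0],[0,0,0,0,0,0],[0,0,0,0,0,0]])

```text
clock: 19.4
tool_pos: [0.5589, 0.1006, 0.0599]
orientation: [180.0, -0.0, -95.0]
force: [-0.4, -0.9, -0.1]
opening: 0.0876
gripper_force: 0.2
```

```bash
python3 f.py
```

```text
[0.55890845 0.10063323 0.059835  ] [-0.05 -0.4   0.26] [array([0.5733, 0.1303, 0.0506])]
```

Emit:
play_rows(plan=[[-0.03,0,0,0,0,0],[-0.02,0,0,0,0,0],[0,0,0,0,0,0],[0,0,0,0,0,0]])

```text
clock: 20.18
tool_pos: [0.559, 0.1011, 0.0599]
orientation: [180.0, -0.0, -95.0]
force: [-0.2, -0.9, -0.4]
opening: 0.0878
gripper_force: 0.2
```

```bash
python3 f.py
```

```text
[0.55895176 0.1011288  0.05983727] [ 0.28 -0.46  0.34] [array([0.568 , 0.1307, 0.0488])]
```

```bash
cat > d.py <<'E'
from h import *
import sys
a=cv2.imread(sys.argv[1]+'.png' if 0 else 'pics/%s.png'%sys.argv[1],0); b=None
fr=[cv2.cvtColor(snapshot('side')['frame'],cv2.COLOR_RGB2GRAY) for i in range(3)]
b=np.mean(fr,0)
for n,(x0,x1,y0,y1) in dict(rungR=(276,292,236,256),rungL=(232,252,222,240),plate=(243,277,232,256),fingR=(278,296,222,240),block=(226,262,242,280),gl=(200,222,204,250)).items():
    w,h=x1-x0,y1-y0
    # subpixel ECC
    M=np.eye(2,3,dtype=np.float32)
    try:
        c,M=cv2.findTransformECC(a[y0:y1,x0:x1].astype(np.float32),b[y0:y1,x0:x1].astype(np.float32),M,cv2.MOTION_TRANSLATION,(3,100,1e-4),None,3)
        print(n,np.round(M[:,2],2),round(c,3))
    except cv2.error: print(n,'fail')
E
python3 d.py s3
python3 - <<'E'
from h import *
o=get_obs();print(o['force'],o['moment'],o['tau'],o['clock'])
from scipy.spatial.transform import Rotation as R
s=snapshot('side');M=R.from_euler('xyz',s['attitude'],degrees=True).as_matrix()
for p in([.57,.13,.048],[.57,.132,.048]):
    c=M.T@(np.array(p)-s['position']);print(c[0]/c[2]*s['fx']+s['cx'],c[1]/c[2]*s['fy']+s['cy'])
E
```

```text
rungR [-0.01 -0.04] 0.991
rungL [-0.55  0.39] 0.973
plate [-0.54  0.28] 0.905
fingR [-0.48  0.17] 0.901
block [-0.06  0.06] 0.991
gl [-0.03 -0.  ] 1.0
[-0.54934319 -0.28264713  0.53976959] [-0.15821993 -0.07962046 -0.01807873] [ 2.64071664e-01 -5.11026907e+01  2.11576223e+01  4.95515496e+00
  1.07699266e-02  2.45139707e-02] 20.7833
262.470569089235 237.4207717940856
262.15209333546517 237.7716778662661
```

Offset data suggest the rung was slightly skewed (≈2°) and is being squared against the plate by the left finger, with low force. I'll continue in small steps.

Emit:
play_rows(plan=[[-0.03,0,0,0,0,0],[-0.03,0,0,0,0,0],[0,0,0,0,0,0],[0,0,0,0,0,0]])

```text
clock: 21.17
tool_pos: [0.5591, 0.1018, 0.0599]
orientation: [-180.0, 0.0, -95.0]
force: [0.6, 1.0, 0.7]
opening: 0.0876
gripper_force: 0.2
```

```bash
python3 f.py
```

```text
[0.55903987 0.10174363 0.05984171] [ 0.09 -0.68  0.24] [array([0.7196, 0.166 , 0.0032])]
```

Emit:
play_rows(plan=[[-0.03,0,0,0,0,0],[-0.03,0,0,0,0,0],[0,0,0,0,0,0],[0,0,0,0,0,0]])

```text
clock: 21.95
tool_pos: [0.5591, 0.1024, 0.0599]
orientation: [-180.0, -0.0, -95.0]
force: [0.2, -1.5, 0.0]
opening: 0.0876
gripper_force: 0.3
```

```bash
python3 f.py;python3 d.py s3
```

```text
[0.55909698 0.10233339 0.0598424 ] [ 0.   -0.42  0.13] [array([0.5707, 0.1321, 0.0486])]
rungR [-0.06 -0.04] 0.985
rungL [-0.75  0.57] 0.988
plate [-0.5   0.62] 0.906
fingR [-0.71  0.41] 0.947
block [-0.05  0.11] 0.986
gl [-0.02 -0.  ] 1.0
```

Run:
```python
from h import *
s=snapshot('side'); t=snapshot('scene')
a=cv2.resize(s['frame'][210:265,220:300,::-1],None,fx=8,fy=8,interpolation=cv2.INTER_CUBIC)
a=a[:, :400] if 0 else a
cv2.imwrite('pics/s5.png',a)
c=cv2.resize(t['frame'][185:265,270:390,::-1],None,fx=6,fy=6,interpolation=cv2.INTER_CUBIC); cv2.imwrite('pics/t5.png',c)
```

```text
(no output)
```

View pics/t5.png

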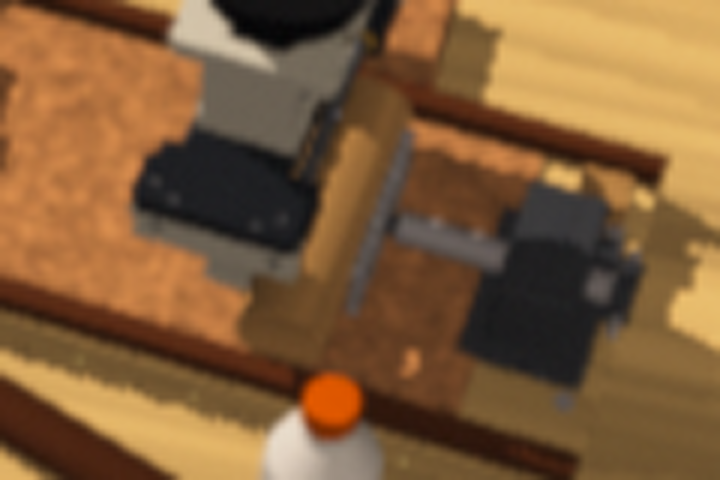

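The scene crop shows the rung still slightly skewed: it touches the plate's far end (405,130) with a small gap at the near end (350,310). I'll continue.

Emit:
play_rows(plan=[[-0.03,0,0,0,0,0],[-0.03,0,0,0,0,0],[-0.03,0,0,0,0,0],[0,0,0,0,0,0],[0,0,0,0,0,0]])

```text
clock: 23.07
tool_pos: [0.5591, 0.1031, 0.0599]
orientation: [180.0, -0.0, -95.0]
force: [0.4, -2.7, 1.5]
opening: 0.0876
gripper_force: 1.3
```

```bash
python3 f.py
```

```text
[0.55912046 0.10313677 0.05984247] [ 0.29 -2.98  1.49] [array([0.5705, 0.1339, 0.0501])]
```

Emit:
play_rows(plan=[[-0.03,0,0,0,0,0],[-0.03,0,0,0,0,0],[0,0,0,0,0,0],[0,0,0,0,0,0]])

```text
clock: 23.85
tool_pos: [0.5592, 0.1037, 0.0599]
orientation: [180.0, -0.0, -95.0]
force: [1.2, -3.5, 1.9]
opening: 0.0875
gripper_force: 2.0
```

```bash
python3 f.py
```

```text
[0.55917261 0.10373175 0.0598514 ] [ 0.21 -4.34  1.93] [array([0.5713, 0.1345, 0.0527])]
```

Contact is firm at ~4 N, so step 1 is met. I'll retract slowly.

Emit:
play_rows(plan=[[0.02,0,0,0,0,0],[0.02,0,0,0,0,0],[0.02,0,0,0,0,0],[0.02,0,0,0,0,0],[0.02,0,0,0,0,0],[0.02,0,0,0,0,0],[0.02,0,0,0,0,0],[0.02,0,0,0,0,0],[0.02,0,0,0,0,0],[0.02,0,0,0,0,0],[0.02,0,0,0,0,0],[0.02,0,0,0,0,0],[0.02,0,0,0,0,0],[0.02,0,0,0,0,0],[0.02,0,0,0,0,0],[0.02,0,0,0,0,0],[0.04,0,0,0,0,0],[0.1,0,0,0,0,0],[0.2,0,0,0,0,0],[0.3,0,0,0,0,0]])

```text
clock: 25.97
tool_pos: [0.5584, 0.0942, 0.0599]
orientation: [-180.0, 0.0, -95.0]
force: [0.5, -0.0, -1.3]
opening: 0.0875
gripper_force: 0.0
```

Emit:
play_rows(plan=[[0.5,0,0,0,0,0],[1.0,0,0,0,0,0],[1.0,0,0,0,0,0],[0.5,0,-1.0,0,0,0],[0,0,-2.0,0,0,0],[0,0,-2.0,0,0,0],[0,0,-2.0,0,0,0],[0,0,-1.0,0,0,0],[0,0,0,0,0,0],[0,0,0,0,0,0]])

```text
clock: 26.8
tool_pos: [0.5558, 0.0642, 0.1404]
orientation: [-179.9, 0.1, -95.0]
force: [0.2, 0.7, -1.1]
opening: 0.0876
gripper_force: 0.0
```

Run:
```python
from h import *
o=get_obs();print(o['clock'],o['tool_pos'],o['force'])
for c in('side','scene','wrist'):
  for i in range(2):
    snapshot(c);print(c,[[np.round(x['position'],4).tolist() for x in spot_point(c,t)[:1]] for t in('rung','jaw','stop')])
s=save('scene','t6');cv2.imwrite('pics/t6c.png',cv2.resize(s['frame'][165:265,210:390,::-1],None,fx=4.4,fy=4.4,interpolation=cv2.INTER_CUBIC))
```

```text
26.8 [0.55583374 0.0641756  0.14039942] [ 0.21119071  0.66814008 -1.05429367]
side [[[0.572, 0.1291, 0.0504]], [], []]
side [[[0.4109, 0.1212, 0.0045]], [[0.5428, -0.0863, 0.0261]], [[0.567, 0.2446, 0.022]]]
scene [[[0.5657, 0.1347, 0.0479]], [[0.5414, -0.0858, 0.0217]], [[0.569, 0.247, 0.0194]]]
scene [[[0.5659, 0.1311, 0.0507]], [[0.5387, -0.0877, 0.021]], [[0.5693, 0.2493, 0.0215]]]
wrist [[[0.573, 0.1348, 0.0471]], [[0.5467, -0.0875, 0.0264]], []]
wrist [[[0.5721, 0.1388, 0.0465]], [[0.5484, -0.0886, 0.0251]], []]
```

View pics/t6c.png

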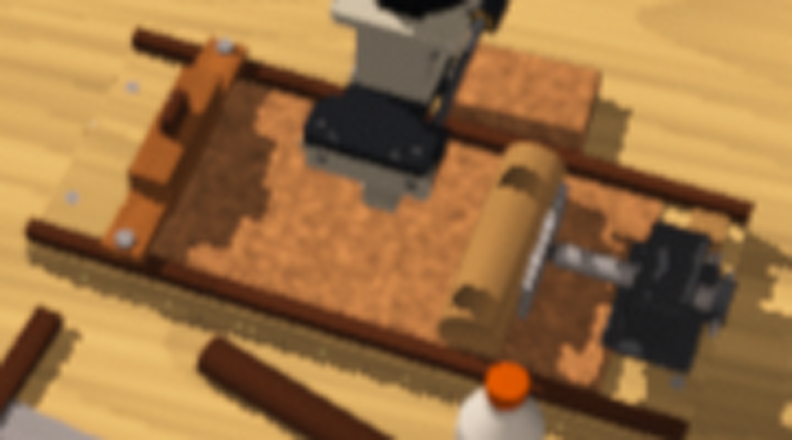

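The rung (crop 510,240) lies still at the plate, hand off. Now I'll move over the jaw to behind it.

Emit:
play_rows(plan=[[0.7,0,0,0,0,0],[1.5,0,0,0,0,0],[2.0,0,0,0,0,0],[2.0,0,0,0,0,0],[2.0,0,0,0,0,0],[2.0,0,0,0,0,0],[2.0,0,0,0,0,0],[2.0,0,0,0,0,0],[2.0,0,0,0,0,0],[2.0,0,0,0,0,0],[1.5,0,0,0,0,0],[1.0,0,0,0,0,0],[0,0,0,0,0,0],[0,0,0,0,0,0]], grip=4.0)

```text
clock: 29.22
tool_pos: [0.5374, -0.1426, 0.1398]
orientation: [180.0, 0.0, -95.1]
force: [-0.6, 0.7, -1.2]
opening: 0.0399
gripper_force: 0.0
```

Run:
```python
from h import *
o=get_obs();print(o['clock'],o['tool_pos'],o['opening'])
for c in('scene','side'):
  for i in range(2):
    snapshot(c);print(c,[[np.round(x['position'],4).tolist() for x in spot_point(c,t)[:1]] for t in('rung','jaw')])
```

```text
29.2167 [ 0.5373775  -0.1425793   0.13978737] 0.03992305245678329
scene [[[0.5694, 0.1302, 0.049]], [[0.5391, -0.0834, 0.0206]]]
scene [[[0.5665, 0.1324, 0.0503]], [[0.5397, -0.0867, 0.0221]]]
side [[[0.5724, 0.1337, 0.0484]], [[0.546, -0.083, 0.0279]]]
side [[[0.5706, 0.1304, 0.0501]], [[0.5424, -0.0834, 0.025]]]
```

Emit:
play_rows(plan=[[0,0,1.0,0,0,0],[0,0,2.0,0,0,0],[0,0,2.0,0,0,0],[0,0,1.5,0,0,0],[0,0,1.0,0,0,0],[0,0,0.5,0,0,0],[0,0,0,0,0,0],[0,0,0,0,0,0],[-0.2,0,0,0,0,0],[-0.3,0,0,0,0,0],[-0.3,0,0,0,0,0],[-0.2,0,0,0,0,0],[-0.2,0,0,0,0,0],[-0.2,0,0,0,0,0],[-0.2,0,0,0,0,0],[-0.2,0,0,0,0,0],[-0.2,0,0,0,0,0],[-0.3,0,0,0,0,0],[-0.4,0,0,0,0,0]])

```text
clock: 31.4
tool_pos: [0.54, -0.116, 0.0601]
orientation: [180.0, -0.1, -95.0]
force: [-0.9, -9.5, 0.4]
opening: 0.0401
gripper_force: 4.1
```

```bash
sed -i 's/range(8)/range(4)/' f.py; sed -i "s/'rung')\[:1\]\])/'rung')[:1]],[np.round(x['position'],4) for x in spot_point('side','jaw')[:1]])/" f.py; python3 f.py
```

```text
[ 0.54006815 -0.11542907  0.06006637] [ 0.14 -4.75  1.52] [array([0.5719, 0.1327, 0.0505])] [array([ 0.5479, -0.0731,  0.0225])]
```

Emit:
play_rows(plan=[[-0.3,0,0,0,0,0],[-0.6,0,0,0,0,0],[-0.8,0,0,0,0,0],[-0.8,0,0,0,0,0],[-0.8,0,0,0,0,0],[-0.8,0,0,0,0,0],[-0.8,0,0,0,0,0],[-0.8,0,0,0,0,0],[-0.8,0,0,0,0,0],[-0.8,0,0,0,0,0],[-0.8,0,0,0,0,0],[-0.8,0,0,0,0,0],[-0.8,0,0,0,0,0],[-0.8,0,0,0,0,0],[-0.8,0,0,0,0,0],[-0.8,0,0,0,0,0],[-0.8,0,0,0,0,0],[-0.6,0,0,0,0,0],[-0.4,0,0,0,0,0],[-0.2,0,0,0,0,0]])

```text
clock: 33.37
tool_pos: [0.5516, 0.0248, 0.06]
orientation: [179.9, -0.1, -95.0]
force: [-0.6, -7.8, 4.0]
opening: 0.0401
gripper_force: 4.1
```

```bash
python3 f.py
```

```text
[0.55172138 0.02499847 0.05989787] [-0.99 -5.08  3.43] [array([0.5712, 0.1339, 0.0488])] [array([0.5571, 0.0661, 0.0262])]
```

Emit:
play_rows(plan=[[-0.2,0,0,0,0,0],[-0.3,0,0,0,0,0],[-0.3,0,0,0,0,0],[-0.3,0,0,0,0,0],[-0.3,0,0,0,0,0],[-0.3,0,0,0,0,0],[-0.3,0,0,0,0,0],[-0.3,0,0,0,0,0],[-0.3,0,0,0,0,0],[-0.3,0,0,0,0,0],[-0.2,0,0,0,0,0],[-0.2,0,0,0,0,0],[-0.1,0,0,0,0,0],[-0.1,0,0,0,0,0],[-0.1,0,0,0,0,0],[-0.1,0,0,0,0,0],[-0.1,0,0,0,0,0],[-0.1,0,0,0,0,0],[-0.1,0,0,0,0,0],[-0.1,0,0,0,0,0]])

```text
clock: 35.33
tool_pos: [0.555, 0.0651, 0.0599]
orientation: [179.9, -0.1, -95.0]
force: [-2.2, -7.9, 5.4]
opening: 0.0398
gripper_force: 4.0
```

```bash
python3 f.py
```

```text
[0.55504119 0.06529132 0.0598287 ] [-1.19 -7.08  4.54] [array([0.5713, 0.1361, 0.0467])] [array([0.5615, 0.1084, 0.0255])]
```

Emit:
play_rows(plan=[[-0.05,0,0,0,0,0],[-0.05,0,0,0,0,0],[-0.05,0,0,0,0,0],[-0.05,0,0,0,0,0],[-0.05,0,0,0,0,0],[-0.05,0,0,0,0,0],[-0.05,0,0,0,0,0],[-0.05,0,0,0,0,0]])

```text
clock: 36.3
tool_pos: [0.5554, 0.0691, 0.0599]
orientation: [179.9, -0.1, -95.0]
force: [-1.5, -7.9, 3.9]
opening: 0.0399
gripper_force: 4.0
```

```bash
python3 f.py
```

```text
[0.55534134 0.06917249 0.05984318] [-1.93 -7.89  4.56] [array([0.5702, 0.1313, 0.0519])] [array([0.5602, 0.1127, 0.0224])]
```

Emit:
play_rows(plan=[[-0.05,0,0,0,0,0],[-0.05,0,0,0,0,0],[-0.05,0,0,0,0,0]])

```text
clock: 36.85
tool_pos: [0.5555, 0.0706, 0.0598]
orientation: [179.9, -0.1, -95.0]
force: [-1.4, -8.6, 4.0]
opening: 0.0401
gripper_force: 4.0
```

```bash
python3 f.py
```

```text
[0.5554945  0.07067691 0.05986942] [-1.38 -7.66  4.75] [array([0.5696, 0.1315, 0.0508])] [array([0.5601, 0.1136, 0.0262])]
```

Emit:
play_rows(plan=[[-0.05,0,0,0,0,0],[-0.05,0,0,0,0,0]])

```text
clock: 37.32
tool_pos: [0.5556, 0.0716, 0.0599]
orientation: [179.9, -0.1, -95.0]
force: [-1.2, -7.9, 5.0]
opening: 0.0402
gripper_force: 4.0
```

```bash
python3 f.py
```

```text
[0.55557086 0.07164375 0.05983971] [-1.26 -7.26  4.53] [array([0.5702, 0.1324, 0.0505])] [array([0.5558, 0.1158, 0.0253])]
```

Emit:
play_rows(plan=[[-0.05,0,0,0,0,0],[-0.05,0,0,0,0,0]])

```text
clock: 37.78
tool_pos: [0.5556, 0.0725, 0.0599]
orientation: [179.9, -0.1, -95.0]
force: [-1.1, -7.6, 4.2]
opening: 0.0403
gripper_force: 4.3
```

```bash
python3 f.py
```

```text
[0.5556467  0.07260151 0.05985521] [-1.54 -7.27  4.77] [array([0.5689, 0.1317, 0.0496])] [array([0.5621, 0.1154, 0.0236])]
```

Emit:
play_rows(plan=[[-0.03,0,0,0,0,0],[-0.03,0,0,0,0,0]])

```text
clock: 38.25
tool_pos: [0.5557, 0.073, 0.0599]
orientation: [179.9, -0.1, -95.0]
force: [-1.2, -8.7, 4.8]
opening: 0.0402
gripper_force: 4.9
```

```bash
python3 f.py
```

```text
[0.5556631  0.07296765 0.05985161] [-1.28 -8.94  5.07] [array([0.5701, 0.1326, 0.052 ])] [array([0.5632, 0.1143, 0.023 ])]
```

Emit:
play_rows(plan=[[-0.03,0,0,0,0,0],[-0.03,0,0,0,0,0]])

```text
clock: 38.72
tool_pos: [0.5557, 0.0734, 0.0599]
orientation: [179.9, -0.1, -95.0]
force: [-0.0, -11.1, 5.5]
opening: 0.0402
gripper_force: 5.2
```

```bash
python3 f.py
```

```text
[0.55571504 0.07341825 0.05987003] [-1.34 -9.85  5.03] [array([0.5716, 0.1356, 0.0485])] [array([0.5613, 0.1185, 0.0263])]
```

Emit:
play_rows(plan=[[-0.03,0,0,0,0,0],[-0.03,0,0,0,0,0]])

```text
clock: 39.18
tool_pos: [0.5557, 0.0738, 0.0598]
orientation: [179.9, -0.2, -95.0]
force: [-0.1, -11.6, 4.8]
opening: 0.04
gripper_force: 5.7
```

```bash
python3 f.py
```

```text
Traceback (most recent call last):
  File "f.py", line 3, in <module>
    for i in range(4): snapshot('side'); F.append(get_obs()['force'])
                       ~~~~~~~~^^^^^^^^
ValueError: 200 camera calls are used up
```

Emit:
play_rows(plan=[[-0.03,0,0,0,0,0],[0,0,0,0,0,0],[0,0,0,0,0,0]])

```text
clock: 39.43
tool_pos: [0.5557, 0.0741, 0.0598]
orientation: [179.9, -0.2, -95.0]
force: [0.1, -10.5, 4.9]
opening: 0.0397
gripper_force: 5.6
```

```bash
python3 f.py
```

```text
Traceback (most recent call last):
  File "f.py", line 3, in <module>
    for i in range(4): snapshot('side'); F.append(get_obs()['force'])
                       ~~~~~~~~^^^^^^^^
ValueError: 200 camera calls are used up
```

Two estimates put the plate at ~3.5–4.5 N (1.8–2.3 mm). I'll hold briefly, then back off.

Emit:
play_rows(plan=[[0,0,0,0,0,0],[0,0,0,0,0,0],[0,0,0,0,0,0],[0.02,0,0,0,0,0],[0.02,0,0,0,0,0],[0.03,0,0,0,0,0],[0.05,0,0,0,0,0],[0.1,0,0,0,0,0],[0.2,0,0,0,0,0],[0.4,0,0,0,0,0],[0.6,0,0,0,0,0],[0.6,0,0,0,0,0],[0,0,-0.5,0,0,0],[0,0,-1.5,0,0,0],[0,0,-2.0,0,0,0],[0,0,-2.0,0,0,0],[0,0,-2.0,0,0,0],[0,0,-1.0,0,0,0],[0,0,0,0,0,0],[0,0,0,0,0,0]])

```text
clock: 41.1
tool_pos: [0.5551, 0.0559, 0.1501]
orientation: [-179.9, 0.1, -95.0]
force: [-0.6, -0.3, -0.2]
opening: 0.0401
gripper_force: 0.0
```

Emit:
play_rows(plan=[[0,0,0,0,0,0],[0,0,0,0,0,0],[0,0,0,0,0,0],[0,0,0,0,0,0],[0,0,0,0,0,0],[0,0,0,0,0,0]])

```text
clock: 41.6
tool_pos: [0.5549, 0.0558, 0.1495]
orientation: [180.0, -0.0, -95.0]
force: [-0.2, -0.2, -0.3]
opening: 0.0402
gripper_force: 0.0
```

```bash
python3 -c "
from plant import *
o=get_obs();print(o['clock'],o['tool_pos'],o['force'],max(map(abs,o['qvel'])));print(close_job())"
```

```text
41.6 [0.55492796 0.0557806  0.14954222] [-0.22150173 -0.21783498 -0.3406908 ] 0.20532979494170586
the job is handed in; nothing more can be done
None
```

I handed the job in at about 42 s with the rung clamped between jaw and plate at an estimated 3.5–4.5 N, from force and position readings only; the 200 camera calls ran out just before the final press, so the end state was not checked by camera, and hand-in returned no verdict.

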